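# Refit the idlers of an orbital shaker and hold its belt tensioner back

### The arm

A 7-joint arm with a two-finger parallel gripper is mounted at the origin on the work surface; the furniture and walls round the work are solid. World frame = base frame: x ahead of the robot, y to its left, z up, the work surface at z = 0. Lengths are in m, angles in rad, forces in N, time in s.
With the tool pointing down it reaches from about 0.4 to 0.85 m from the base axis. Payload 10.4 kg.
Tool frame: the origin (TCP) lies at the very end of the fingers, on their centre line; the grasp point (between the pads) lies r.hold_point_z behind it (r.hold_point_z is the distance from the TCP to the grasp point, in m); z points along the fingers, y is the direction in which the jaws open and shut (so a half turn about z gives the same grasp; the last joint's range is limited). The gripper opens to 87 mm and grips with 3 to 60 N. Pads are 19 mm wide; open, the fingers measure 117 mm over their backs; the gripper's body (75 mm by 190 mm) begins 51 mm behind the grasp point.
Start: joints at [1.22, 0.332, -0.065, 1.46, 0.022, 1.35, -0.088], TCP at [0.201, -0.592, 0.223] pointing down, gripper open.
Joint ranges: [-2.6, 2.6], [-0.5, 2.12], [-1.47, 1.34], [0.16, 2.42], [-1.27, 4.41], [0.06, 2.06], [-2.6, 2.6]. Speed limits (rad/s): [2.22, 2.22, 2.79, 2.79, 3.14, 3.14, 3.14].

### API

Orientations are given as a unit quaternion [x, y, z, w].
In Python, from bench import r gives the robot as it stands.
- The arm moves only by the tool send_rows, never from a script. Its argument "commands" is a list of rows, each a list of 7 numbers: the shift along the world's x, y, z normalised to -1 to 1, where 1 is 0.03 m, then the turn, a rotation vector about the world's x, y, z normalised to -1 to 1, where 1 is 5 degrees, then the gripper command: -1 is fully open, 1 is shut, values between are in proportion. In form: [[tx, ty, tz, ax, ay, az, jaw], ...]. A call has 1 to 10 rows; each row shifts and turns the pose as measured when the row begins; what a row does not reach is not made up. A row lasts 1/12 s, in which the tool goes at most 41.7 mm and 7.16 degrees, less where a joint would pass 70% of its speed; a pose out of reach is approached as far as the arm can. A call with a number of a shift or a turn outside -1 to 1 is refused whole. A call with a gripper value outside its range is refused whole. The fingers move at their own pace and stop on an object; "grip_force" is the grip in N (left out, the last holds). Time passes only in rows, so rows that do not move let the fingers close. It gives the time, the measured TCP pose, the force and the opening at its end, in the units of the state.
- r.read_state(): the state, without advancing time (a new reading comes with each control period).
- r.camera(name): name is "scene" or "top" or "wrist"; returns the picture (400x640x3 uint8, blue, green, red); there is no depth.
- r.calibration(name): a dict with "K" (3x3 intrinsics, pixels), "R" (3x3) and "t" (3): a world point X has camera coordinates R X + t; the wrist camera has in their place "mount" (4x4, takes a point from camera to tool coordinates, whose origin is the TCP and whose axes are the flange's). Camera axes: x right, y down, z forward; pixel columns grow to the right and rows downward; lengths in m; the calibration is good to about 2 mm. The wrist camera is an equidistant fisheye: a pixel r from the principal point sees the ray r / f radians off the axis. A picture is of the moment at which its call begins: read the wrist's pose just before it. calibration takes no time and is no camera call.
- r.close_job(): hands the job in, once; it reports no verdict.
The state is a dict: "time": time; "joint_positions": joint angles; "joint_vel": joint speeds; "joint_torque": joint torques, N m; "ee_pos": TCP position; "eef_rot": TCP orientation; "ft_force": force on the tool from outside, world axes, zero at the start; "torque": the same for the moment, N m; "width": finger opening in m.
Only numpy, scipy, OpenCV 4.12 (cv2) and the standard library are available. Lean on these libraries where they do the work, as an engineer would, in place of code of your own. Each camera call takes 0.05 s, during which the arm holds its last target.

### The job

The orbital shaker is open for a belt change: put both loose idler blocks into the pockets of their shape in the shaker's deck, fully down, and let go of them. Then push the sprung tensioner arm back, away from the robot, past its ratchet click, and finish while still holding it there beyond the click, so that your push and not the pawl keeps it back while I slip the new belt on. Leave the forceps, dish, tape roll and timer where they lie.

Things in the scene. Friction and masses are not known exactly. Their poses are not given: they have to be found in the camera images.
- shaker: the open shaker, fixed to the bench: a white box with a bare aluminium deck, 190 (x) x 250 (y) mm. Origin at the centre of its underside; x points to its back (away from the robot), y to its left, z up. The deck's top face is at z = 56 mm in this frame. On the deck stand, besides the tensioner: a large toothed pulley (65 mm across, at x 50, y 75 mm, up to 43 mm above the deck) and a small motor pulley (23 mm across, at x -45, y -90 mm, up to 34 mm above the deck).
- rect_pocket (a point): mouth (level with the deck's top) of the rectangular pocket, at the centre; axes as the shaker's. 59 mm along x, 37 mm along y, 9 mm deep, with a dark seat on its floor, rim chamfered 1.5 mm
- round_pocket (a point): mouth (level with the deck's top) of the round pocket, at the centre; 45 mm across, 9 mm deep, with a dark seat on its floor, rim chamfered 1.5 mm
- rect_idler: loose idler block with a rectangular aluminium foot, 56 (its x) x 34 (its y) x 22 mm high, on which sits a toothed pulley 30 mm across its flanges (41.5 mm high in all), about 0.12 kg. Origin at the centre of the foot's underside, z up. Best gripped across the 34 mm of the foot. Seated, 13 mm of the foot stands out of the pocket.
- round_idler: loose idler block with a round aluminium foot, 42 mm across and 22 mm high, with the same toothed pulley on top (41.5 mm high in all), about 0.12 kg. Origin at the centre of the foot's underside, z up. Seated, 13 mm of the foot stands out of the pocket.
- tensioner_arm: the sprung tensioner arm, a flat aluminium bar 14 mm wide lying 8 to 14 mm above the deck, with a steel-flanged black roller (25 mm across) 86 mm from the pivot and an upright tab at its end. Origin on the pivot axis at the deck's top; the bar runs along its -y axis, which points to the robot's right. It swings level about the pivot (counter-clockwise seen from above when pushed back).
- tab (a point): middle of the upright tab at the arm's end, 112 mm from the pivot axis and 30 mm above the deck; the tab is 8 mm thick (arm's x), 20 mm wide (arm's y) and reaches from 12 to 48 mm above the deck. Its face towards the robot (arm's -x side) is the one to push, along the arm's +x, following the arc. Nothing stands within 30 mm on that side.
- tensioner (a joint): angle of the tensioner arm, rad: 0 forward against its front pin (rest), the ratchet pawl drops behind the tooth at about 0.38 (it then catches the arm at about 0.35 if it is let go), 0.62 fully back against the rear pin. The spring resists at the tab with about 5 N at 0 and 10 N at 0.6.
- forceps: steel forceps, 125 mm long, lying on the mat between the idler blocks; bystander
- petri: 60 mm dish behind the shaker; bystander
- tape: roll of tape, 103 mm across and 25 mm high, right of the shaker at the back; bystander
- timer: small white timer, 62x66x22 mm, left in front; bystander
Things that resemble listed ones, but are neither listed nor needed, are in the scene too. Leave any blue look-alike of the rect_idler alone.

How it is judged:
By the outcome, as a careful person would: the job done as asked, in the order asked, and still so for the second after the job is handed in, while the arm keeps its last pose, push and grip.
It also fails if it takes over 72 s, if anything falls off the work surface, if the arm or the gripper's body presses on something with over 40 N, if the wrist force passes 120 N, or if a joint passes its speed limit or range.

## Working session

There is one attempt and no reset: what is moved stays moved. The work goes in short steps, Python scripts to look and compute and a tool call to move; the robot and the scene stay as the last step left them, time stands still between calls to the robot, and variables do not carry over. Pictures are saved under pics/ and viewed, and the job is handed in when it is done.

Besides the shell and the picture viewer there is one more tool, called after "Request:" by a JSON object that holds its "method" and its "body", one argument or row to a line. send_rows: Moves the arm, as the interface text tells. Scaled input: -1 to 1 covers 0.03 m each way for a shift and 5 degrees each way for a turn. Its arguments: {"type":"object","properties":{"commands":{"type":"array"},"grip_force":{"type":"number"}},"required":["commands"]}

```bash
ls; mkdir -p pics; python3 - <<'E'
from bench import r
import cv2
s=r.read_state();print(s);print(r.hold_point_z)
for n in("scene","top","wrist"):
    cv2.imwrite(f"pics/{n}0.png",r.camera(n)); print(n,r.calibration(n))
E
```

```text
pics
{'time': 0.0, 'joint_positions': array([ 1.22041059,  0.33285946, -0.06474215,  1.46099253,  0.02157496,
        1.34990125, -0.08847659]), 'joint_vel': array([-0.00058824, -0.00050924,  0.00287775,  0.00011904,  0.00140396,
       -0.00178722, -0.00068896]), 'joint_torque': array([-7.07003874e-04, -6.23249316e+01,  2.40987906e-02, -3.89907110e+01,
       -6.13557757e-02,  3.96310701e-02,  1.52967373e-04]), 'ee_pos': array([ 0.20110896, -0.5913234 ,  0.22173734]), 'eef_rot': array([ 9.86592822e-01,  1.63199467e-01, -1.35524078e-04, -7.20448491e-04]), 'ft_force': array([-0.50671642,  0.60011163, -0.13665008]), 'torque': array([ 0.00677215, -0.01484882,  0.03920583]), 'width': 0.08671968244156497}
0.0187
scene {'K': array([[383.76774342,   0.        , 325.12960337],
       [  0.        , 383.76774342, 201.06746268],
       [  0.        ,   0.        ,   1.        ]]), 'R': array([[ 0.87866382, -0.47741151,  0.00530455],
       [-0.35727539, -0.66484519, -0.65599936],
       [ 0.31670835,  0.57450772, -0.7547428 ]]), 't': array([-0.39985752,  0.31437047,  0.90632208])}
top {'K': ar
[... 171 characters left out ...]
725724, -0.99524846,  0.00464012],
       [-0.97350715, -0.09609998, -0.2074816 ],
       [ 0.20694166,  0.0156619 , -0.97822792]]), 't': array([0.04027029, 0.53268106, 1.33608653])}
wrist {'K': array([[309.70691629,   0.        , 313.01188781],
       [  0.        , 309.70691629, 198.67714646],
       [  0.        ,   0.        ,   1.        ]]), 'mount': array([[-1.36693865e-04, -9.51442365e-01, -3.07826913e-01,
         8.45261228e-02],
       [ 9.99999927e-01, -2.40133288e-04,  2.98151735e-04,
        -8.20838020e-04],
       [-3.57593681e-04, -3.07826849e-01,  9.51442328e-01,
        -1.62025834e-01],
       [ 0.00000000e+00,  0.00000000e+00,  0.00000000e+00,
         1.00000000e+00]])}
```

View pics/top0.png

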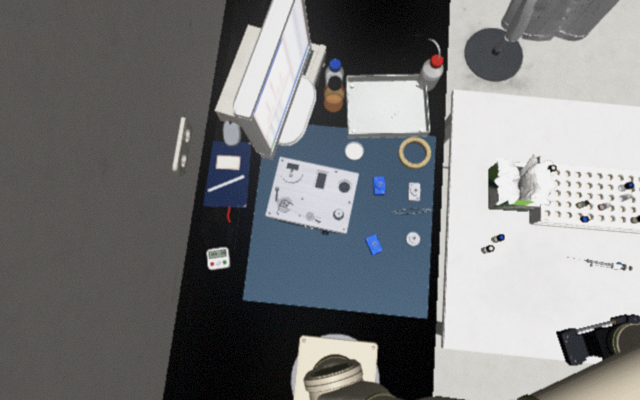

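View pics/scene0.png

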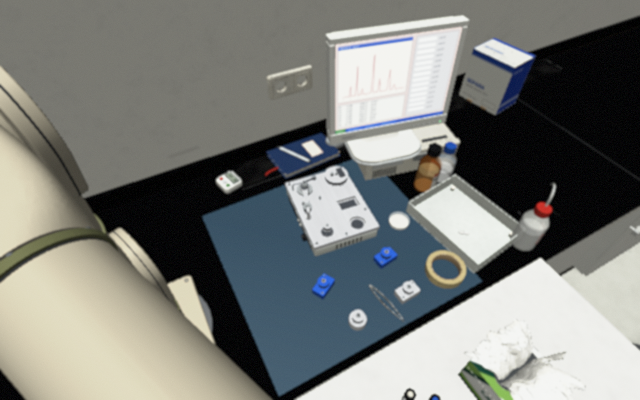

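View pics/wrist0.png

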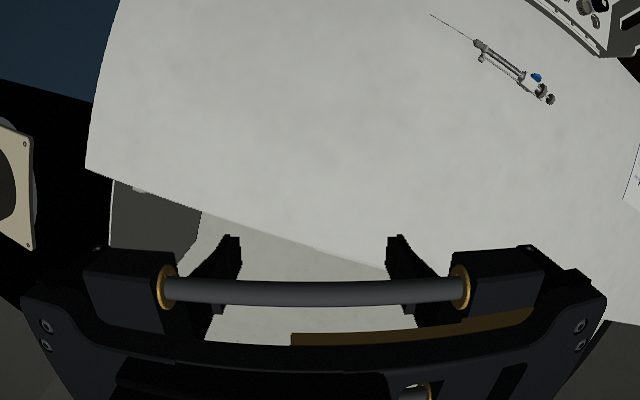

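```bash
cat > h.py <<'E'
import numpy as np, cv2
from bench import r
from scipy.spatial.transform import Rotation as Ro
def ray(n,uv,st=None):
    c=r.calibration(n);K=c["K"]
    a=(np.array(uv,float)-[K[0,2],K[1,2]])/K[0,0]
    if n!="wrist":
        d=c["R"].T@np.array([a[0],a[1],1]);o=-c["R"].T@c["t"]
    else:
        th=np.hypot(*a);d=np.array([*(np.sin(th)*a/max(th,1e-9)),np.cos(th)])
        M=c["mount"];R=Ro.from_quat(st["eef_rot"]).as_matrix()
        d=R@M[:3,:3]@d;o=st["ee_pos"]+R@M[:3,3]
    return o,d/np.linalg.norm(d)
def onz(n,uv,z,st=None):
    o,d=ray(n,uv,st);return o+d*(z-o[2])/d[2]
def proj(n,X,st=None):
    c=r.calibration(n);K=c["K"]
    if n!="wrist":
        p=c["R"]@X+c["t"];return p[:2]/p[2]*K[0,0]+K[:2,2]
    M=c["mount"];R=Ro.from_quat(st["eef_rot"]).as_matrix()
    p=M[:3,:3].T@(R.T@(X-st["ee_pos"])-M[:3,3]);th=np.arctan2(np.hypot(*p[:2]),p[2])
    return th*p[:2]/np.hypot(*p[:2])*K[0,0]+K[:2,2]
def crop(f,x0,y0,w,h,s,out):
    im=cv2.imread(f)[y0:y0+h,x0:x0+w];cv2.imwrite(out,cv2.resize(im,None,fx=s,fy=s,interpolation=cv2.INTER_CUBIC))
E
python3 - <<'E'
from h import *
crop("pics/top0.png",255,130,190,140,4,"pics/topc.png")
crop("pics/scene0.png",270,150,210,190,3.5 and 3,"pics/scenec.png")
for n,uv in(("rect",(414,191)),("round",(413,239)),("blue1",(379,185)),("blue2",(374,244))): print(n,onz("top",uv,.035))
E
```

```text
rect [ 0.57891979 -0.19212591  0.035     ]
round [ 0.42895322 -0.19737724  0.035     ]
blue1 [ 0.58735289 -0.0823263   0.035     ]
blue2 [ 0.40215888 -0.08032055  0.035     ]
```

View pics/topc.png

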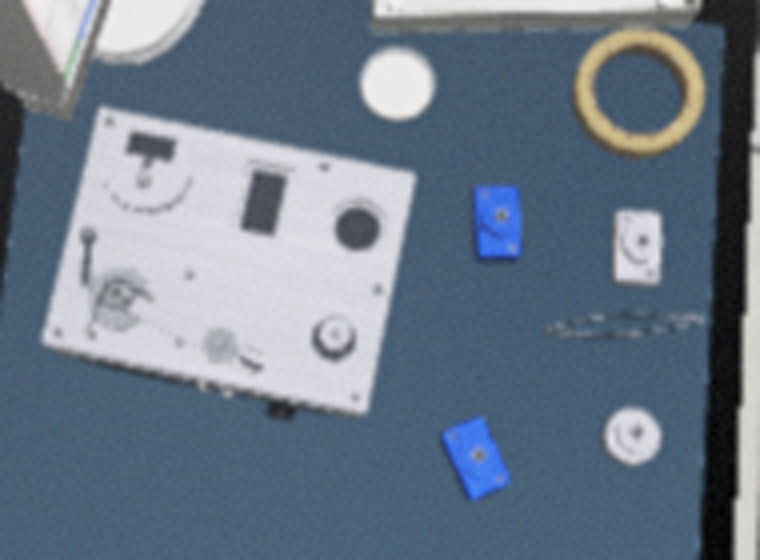

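View pics/scenec.png

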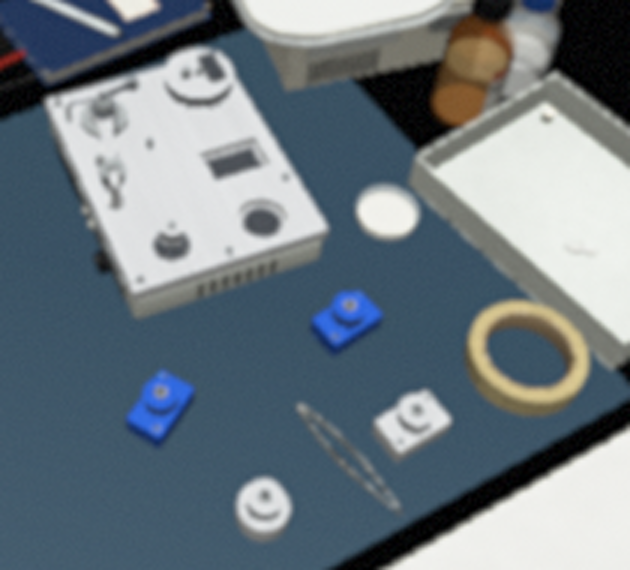

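```bash
python3 - <<'E'
from h import *
im=cv2.imread("pics/top0.png")
# deck corners (crop px /4 + offset)
cs=[(98,108),(415,172),(370,412),(43,345)]
P=[onz("top",(255+a/4,130+b/4),.056)[:2] for a,b in cs];P=np.array(P);print(P,P.mean(0))
for a,b in((0,1),(3,2),(1,2),(0,3)): d=P[b]-P[a];print(np.hypot(*d),np.degrees(np.arctan2(d[1],d[0])))
for n,u in dict(rectp=(262,203),roundp=(357,230),tab=(250,360),pivot=(122,300),roller=(218,345),motor=(333,338)).items(): print(n,onz("top",(255+u[0]/4,130+u[1]/4),.056))
# rect idler
g=cv2.cvtColor(im,cv2.COLOR_BGR2GRAY)
for n,(x0,y0,x1,y1) in dict(rect=(400,175,430,206),round=(400,226,428,252)).items():
    m=(g[y0:y1,x0:x1]>140).astype(np.uint8)
    c=max(cv2.findContours(m,cv2.RETR_EXTERNAL,cv2.CHAIN_APPROX_NONE)[0],key=cv2.contourArea)
    rr=cv2.minAreaRect(c);b=cv2.boxPoints(rr)+[x0,y0]
    W=np.array([onz("top",q,.02)[:2] for q in b]);print(n,W.mean(0),[ (np.hypot(*(W[i]-W[i-1])),np.degrees(np.arctan2(*(W[i]-W[i-1])[::-1]))) for i in (1,2)])
s=r.read_state()
print(proj("wrist",s["ee_pos"],s))
E
```

```text
[[ 0.64090802  0.23439981]
 [ 0.61391157 -0.01502397]
 [ 0.42485524  0.00363833]
 [ 0.45140336  0.25405853]] [0.53276955 0.11926818]
0.25088050782131943 -96.17737716667197
0.25182350246798874 -96.05156760453065
0.1899751987595066 174.3624320617405
0.19052160339070986 174.07747150938042
rectp [0.57774829 0.10011771 0.056     ]
roundp [0.56369259 0.02555142 0.056     ]
tab [0.45532387 0.09720456 0.056     ]
pivot [0.49169265 0.19858444 0.056     ]
roller [0.46437115 0.12242434 0.056     ]
motor [0.4782481  0.03633864 0.056     ]
rect [ 0.58289419 -0.19653474] [(np.float64(0.058087703798731884), np.float64(3.2979014760604026)), (np.float64(0.03477602278578167), np.float64(-84.35289072922602))]
round [ 0.43247429 -0.19866186] [(np.float64(0.040154759249605654), np.float64(-84.3830874600299)), (np.float64(0.0401628493190344), np.float64(-176.96283846809163))]
[314.3305453  250.68707289]
```

Request:
{"method": "send_rows", "body": {
  "commands": [
    [0.67,0.93,0,0,0,-0.4,-1],
    [0.67,0.93,0,0,0,-0.4,-1],
    [0.67,0.93,0,0,0,-0.4,-1],
    [0.67,0.93,0,0,0,-0.4,-1],
    [0.67,0.93,0,0,0,-0.4,-1],
    [0.67,0.93,0,0,0,-0.4,-1],
    [0.67,0.93,0,0,0,-0.4,-1],
    [0.67,0.93,0,0,0,-0.4,-1],
    [0.67,0.93,0,0,0,-0.4,-1],
    [0.67,0.93,0,0,0,-0.4,-1]
  ],
  "grip_force": 25
}}

```text
time: 0.98
ee_pos: [0.3993, -0.3041, 0.2182]
eef_rot: [1.0, -0.026, -0.003, -0.002]
ft_force: [0.6, 0.0, -0.3]
width: 0.0873
```

Request:
{"method": "send_rows", "body": {
  "commands": [
    [0.6,0.9,0,0,0,0,-1],
    [0.6,0.9,0,0,0,0,-1],
    [0.6,0.9,0,0,0,0,-1],
    [0.5,0.9,0,0,0,0,-1],
    [0,0,0,0,0,0,-1],
    [0,0,0,0,0,0,-1]
  ]
}}

```text
time: 1.48
ee_pos: [0.474, -0.1815, 0.2179]
eef_rot: [1.0, -0.022, -0.003, -0.003]
ft_force: [-0.1, -0.5, -0.3]
width: 0.0874
```

```bash
cat > shot.py <<'E'
import sys,pickle
from h import *
n=sys.argv[1]
s=r.read_state();cv2.imwrite(f"pics/{n}.png",r.camera("wrist"));pickle.dump(s,open(f"pics/{n}.pkl","wb"))
print(s["ee_pos"],s["eef_rot"],s["ft_force"],s["time"])
E
python3 shot.py w1
```

```text
[ 0.47403515 -0.18153648  0.21786962] [ 0.99975874 -0.02160176 -0.00283979 -0.00278596] [-0.14731781 -0.49642353 -0.29804142] 1.4833
```

View pics/w1.png

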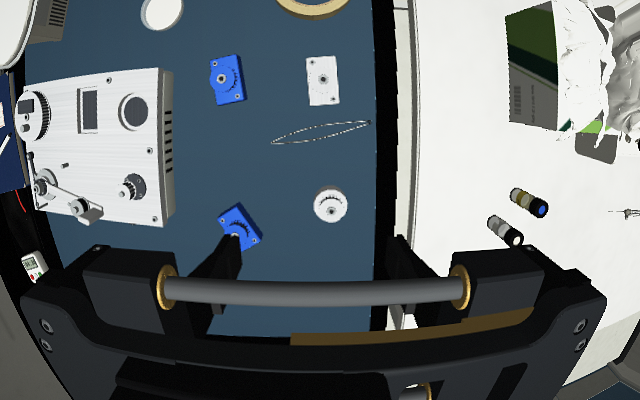

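```bash
python3 - <<'E'
from h import *
import pickle
im=cv2.imread("pics/w1.png");s=pickle.load(open("pics/w1.pkl","rb"))
a=cv2.resize(im[40:240,280:380],None,fx=3,fy=3,interpolation=cv2.INTER_CUBIC);b=cv2.resize(im[60:240,0:180],None,fx=2.5*4/3,fy=2.5*4/3,interpolation=cv2.INTER_CUBIC)
cv2.imwrite("pics/w1c.png",np.hstack([a[:600],cv2.resize(b,(500,500))if 0 else np.vstack([cv2.resize(b,(500,500)),np.zeros((100,500,3),np.uint8)])])[:, :800])
for n,uv,z in(("round",(331,205),.0415),("rect",(323,80),.0415),): print(n,onz("wrist",uv,z,s))
hsv=cv2.cvtColor(im,cv2.COLOR_BGR2HSV)
for n,(x0,y0,x1,y1) in dict(rect=(295,45,350,112),round=(305,178,358,232)).items():
    m=((hsv[y0:y1,x0:x1,1]<60)&(hsv[y0:y1,x0:x1,2]>70)).astype(np.uint8)
    c=max(cv2.findContours(m,cv2.RETR_EXTERNAL,cv2.CHAIN_APPROX_NONE)[0],key=cv2.contourArea).reshape(-1,2)+[x0,y0]
    W=np.array([onz("wrist",q,.022,s)[:2] for q in c],np.float32)
    print(n,cv2.minAreaRect(W*1000),cv2.minEnclosingCircle(W*1000))
E
```

```text
round [ 0.43932609 -0.19952844  0.0415    ]
rect [ 0.58065563 -0.19548255  0.0415    ]
rect ((581.7342529296875, -195.3022003173828), (56.99794387817383, 35.22595977783203), 2.0948283672332764) ((581.8156127929688, -195.0901336669922), 31.90424919128418)
round ((433.9073486328125, -199.28211975097656), (41.84060287475586, 47.97807693481445), 87.51472473144531) ((433.8658447265625, -199.90567016601562), 24.704246520996094)
```

View pics/w1c.png

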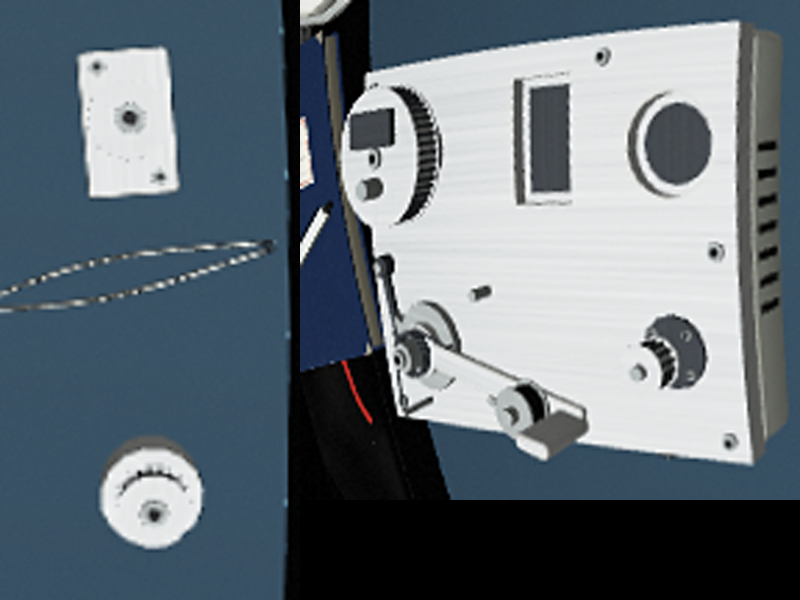

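Request:
{"method": "send_rows", "body": {
  "commands": [
    [-0.3,-0.15,-0.8,0,0,-0.2,-1],
    [-0.3,-0.15,-0.8,0,0,-0.2,-1],
    [-0.3,-0.15,-0.8,0,0,-0.2,-1],
    [-0.3,-0.15,-0.8,0,0,-0.1,-1],
    [0,0,0,0,0,0,-1],
    [0,0,0,0,0,0,-1]
  ]
}}

```text
time: 2.03
ee_pos: [0.4344, -0.2049, 0.1198]
eef_rot: [0.998, -0.057, -0.002, -0.002]
ft_force: [0.4, 0.5, 1.4]
width: 0.087
```

```bash
python3 shot.py w2; python3 - <<'E'
from h import *
import pickle
im=cv2.imread("pics/w2.png");s=pickle.load(open("pics/w2.pkl","rb"))
x,y=map(int,proj("wrist",np.array([.439,-.199,.03]),s));print(x,y)
crop("pics/w2.png",x-100,y-75,200,150,4,"pics/w2c.png");print(x-100,y-75)
E
```

```text
[ 0.43441404 -0.20492096  0.11982489] [ 0.99838494 -0.05675053 -0.00161319 -0.00206899] [0.41015365 0.45195989 1.38003691] 2.0333
306 197
206 122
```

View pics/w2c.png

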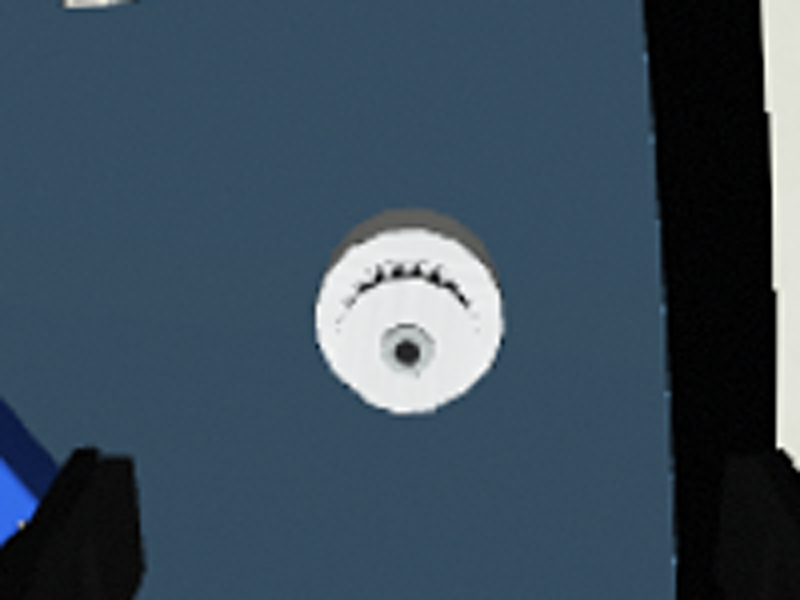

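```bash
python3 - <<'E'
from h import *
import pickle
s=pickle.load(open("pics/w2.pkl","rb"))
print(onz("wrist",(206+409/4,122+320/4),.022,s),onz("wrist",(206+406.5/4,122+352/4),.0415,s))
E
```

```text
[ 0.43178095 -0.19960554  0.022     ] [ 0.43143577 -0.19939089  0.0415    ]
```

Request:
{"method": "send_rows", "body": {
  "commands": [
    [-0.05,0.1,-0.85,0,0,0,-1],
    [-0.05,0.08,-0.85,0,0,0,-1],
    [0,0,-0.85,0,0,0,-1],
    [0,0,-0.6,0,0,0,-1],
    [0,0,0,0,0,0,-1]
  ]
}}

```text
time: 2.5
ee_pos: [0.4389, -0.2027, 0.0314]
eef_rot: [0.998, -0.057, 0.005, 0.001]
ft_force: [-0.8, 0.8, -0.3]
width: 0.0874
```

Request:
{"method": "send_rows", "body": {
  "commands": [
    [-0.25,0.1,-0.35,0.03,0.11,0,-1],
    [0,0,-0.3,0,0,0,-1],
    [0,0,0,0,0,0,-1]
  ]
}}

```text
time: 2.75
ee_pos: [0.4341, -0.2005, 0.0144]
eef_rot: [0.998, -0.057, 0.002, 0.001]
ft_force: [0.6, -0.1, 0.3]
width: 0.087
```

Request:
{"method": "send_rows", "body": {
  "commands": [
    [-0.08,0.03,-0.14,0.02,0.05,0,-1],
    [0,0,0,0,0,0,-1],
    [0,0,0,0,0,0,1],
    [0,0,0,0,0,0,1],
    [0,0,0,0,0,0,1],
    [0,0,0,0,0,0,1],
    [0,0,0,0,0,0,1]
  ]
}}

```text
time: 3.33
ee_pos: [0.4339, -0.2007, 0.0132]
eef_rot: [0.998, -0.057, 0.002, 0.001]
ft_force: [0.2, 0.4, -0.3]
width: 0.0619
```

Request:
{"method": "send_rows", "body": {
  "commands": [
    [-0.05,0,0,0,0,0,1],
    [0,0,0,0,0,0,1],
    [0,0,0,0,0,0,1],
    [0,0,0,0,0,0,1],
    [0,0,0,0,0,0,1],
    [0,0,0,0,0,0,1]
  ]
}}

```text
time: 3.83
ee_pos: [0.4323, -0.2008, 0.0134]
eef_rot: [0.998, -0.057, 0.003, 0.001]
ft_force: [0.7, -0.3, 0.4]
width: 0.041
```

Request:
{"method": "send_rows", "body": {
  "commands": [
    [0,0,0.4,0,0,0,1],
    [0,0,0.8,0,0,0,1],
    [0,0,0.9,0,0,0,1],
    [0,0,0.9,0,0,0,1],
    [0.3,0.6,0.9,0,0,0,1],
    [0.5,0.9,0.8,0,0,0,1],
    [0.5,0.9,0,0,0,0,1],
    [0.5,0.9,0,0,0,0,1],
    [0.5,0.9,0,0,0,0,1],
    [0.5,0.9,0,0,0,0,1]
  ]
}}

```text
time: 4.67
ee_pos: [0.5123, -0.0474, 0.1601]
eef_rot: [0.998, -0.064, 0.0, 0.001]
ft_force: [0.2, -0.5, -1.7]
width: 0.0414
```

Request:
{"method": "send_rows", "body": {
  "commands": [
    [0.3,0.9,0,0,0,0,1],
    [0.1,0.9,0,0,0,0,1],
    [0,0,0,0,0,0,1],
    [0,0,0,0,0,0,1]
  ]
}}

```text
time: 5.0
ee_pos: [0.5261, 0.0172, 0.1597]
eef_rot: [0.998, -0.06, 0.0, -0.001]
ft_force: [0.1, -1.3, -0.7]
width: 0.0411
```

```bash
python3 shot.py w3
```

```text
[0.52610739 0.01721758 0.15970074] [ 9.98205250e-01 -5.98782124e-02  2.36376173e-04 -9.06822964e-04] [ 0.12648148 -1.25572321 -0.69412824] 5.0
```

View pics/w3.png

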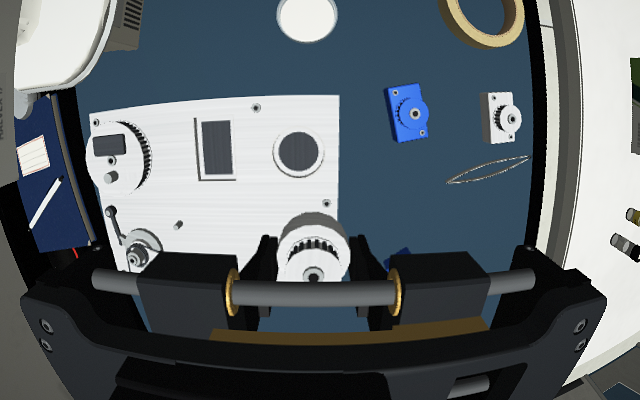

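```bash
python3 - <<'E'
from h import *
import pickle
im=cv2.imread("pics/w3.png");s=pickle.load(open("pics/w3.pkl","rb"))
g=cv2.cvtColor(im,cv2.COLOR_BGR2GRAY)
for n,(x0,y0,x1,y1) in dict(rect=(190,110,245,185),round=(265,120,330,190)).items():
    m=(g[y0:y1,x0:x1]<110).astype(np.uint8)
    c=max(cv2.findContours(m,cv2.RETR_EXTERNAL,cv2.CHAIN_APPROX_NONE)[0],key=cv2.contourArea).reshape(-1,2)+[x0,y0]
    W=np.array([onz("wrist",q,.047,s)[:2] for q in c],np.float32)*1000
    print(n,cv2.minAreaRect(W),cv2.fitEllipse(W))
crop("pics/w3.png",175,100,200,150,4,"pics/w3c.png")
E
```

```text
rect ((581.7482299804688, 100.69029998779297), (27.441320419311523, 48.989315032958984), 82.2197036743164) ((581.74462890625, 100.6807861328125), (29.895923614501953, 59.95491027832031), 83.13536071777344)
round ((567.5818481445312, 26.130956649780273), (34.450355529785156, 34.333168029785156), 18.22382926940918) ((567.6098022460938, 26.23815155029297), (34.17360305786133, 34.31226348876953), 131.73538208007812)
```

View pics/w3c.png

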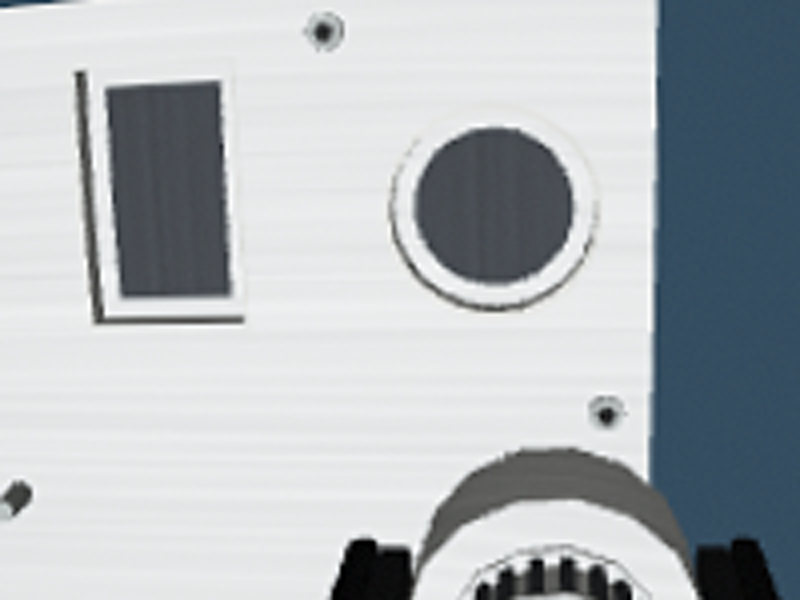

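```bash
python3 - <<'E'
from h import *
import pickle
im=cv2.imread("pics/w3.png");s=pickle.load(open("pics/w3.pkl","rb"))
crop("pics/w3.png",230,200,170,100,4,"pics/w3d.png")
g=cv2.cvtColor(im,cv2.COLOR_BGR2GRAY)
x0,y0,x1,y1=190,110,245,185
m=(g[y0:y1,x0:x1]<110).astype(np.uint8)
c=max(cv2.findContours(m,cv2.RETR_EXTERNAL,cv2.CHAIN_APPROX_NONE)[0],key=cv2.contourArea).reshape(-1,2)+[x0,y0]
W=np.array([onz("wrist",q,.047,s)[:2] for q in c],np.float32)*1000
mid=W.mean(0); 
for sg in (-1,1):
    a=np.radians(-6);u=np.array([np.cos(a),np.sin(a)]);v=np.array([-u[1],u[0]])
    p=W-mid; k=(abs(p@u)<20)&(sg*(p@v)>8)
    l=cv2.fitLine(W[k],cv2.DIST_HUBER,0,.01,.01).ravel();print(np.degrees(np.arctan(l[1]/l[0])))
# deck right edge & deck bottom/top edges
print([proj("wrist",s["ee_pos"]+[dx,0,.0282],s) for dx in(-.002,0,.002)])
E
```

```text
-7.020111
-6.4322324
[array([314.33230698, 279.04732239]), array([313.86628369, 275.77646849]), array([313.39475775, 272.46147311])]
```

View pics/w3d.png

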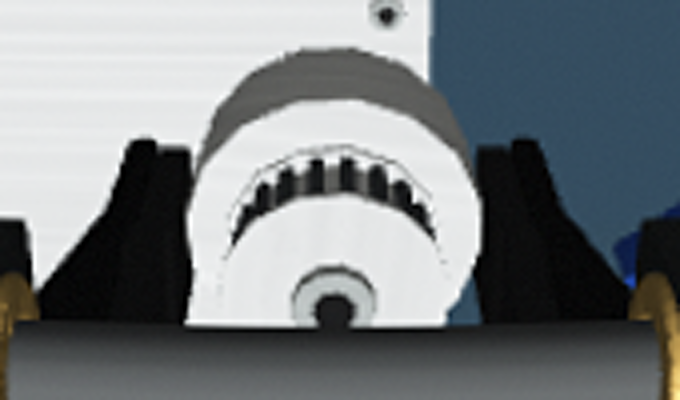

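Request:
{"method": "send_rows", "body": {
  "commands": [
    [0.6,0.12,0,0,0,0,1],
    [0.6,0.12,0,0,0,0,1],
    [0.2,0.06,-0.5,0,0,0,1],
    [0,0,-0.8,0,0,0,1],
    [0,0,-0.8,0,0,0,1],
    [0,0,-0.3,0,0,0,1],
    [0,0,0,0,0,0,1],
    [0,0,0,0,0,0,1]
  ]
}}

```text
time: 5.72
ee_pos: [0.5687, 0.0175, 0.0854]
eef_rot: [0.998, -0.065, -0.0, 0.001]
ft_force: [-0.0, -0.5, -0.8]
width: 0.0407
```

Request:
{"method": "send_rows", "body": {
  "commands": [
    [0,0.28,0,0,0,0,1],
    [0,0,0,0,0,0,1],
    [0,0,0,0,0,0,1]
  ]
}}

```text
time: 5.97
ee_pos: [0.5698, 0.0256, 0.0883]
eef_rot: [0.998, -0.066, 0.002, 0.001]
ft_force: [-0.7, -0.3, -1.2]
width: 0.0411
```

```bash
python3 shot.py w4; python3 -c "
from h import *
crop('pics/w4.png',210,80,200,150,4,'pics/w4c.png')"
```

```text
[0.56982659 0.02560051 0.08830622] [ 0.99782684 -0.06586131  0.00150855  0.00126763] [-0.72419578 -0.34114289 -1.1888589 ] 5.9667
```

View pics/w4c.png

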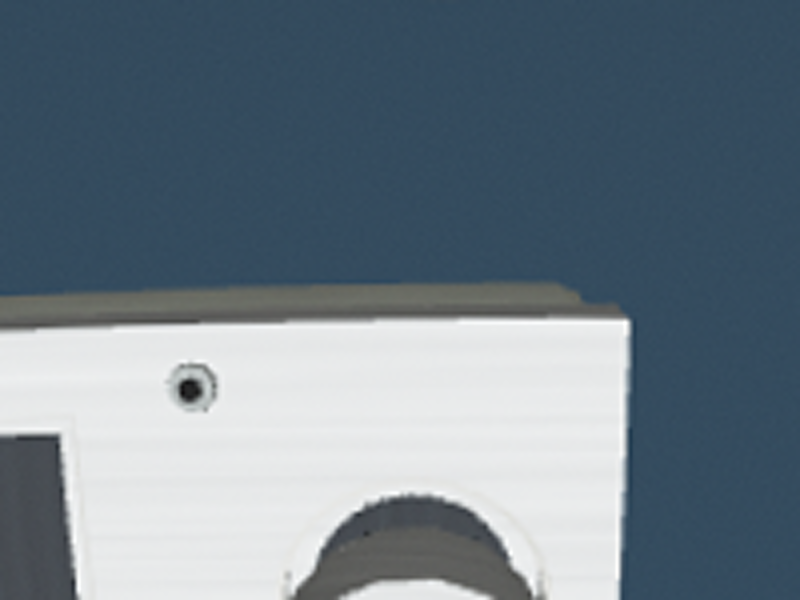

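```bash
python3 - <<'E'
from h import *
import pickle
s=pickle.load(open("pics/w4.pkl","rb"))
a=onz("wrist",(210+416/4,80+494/4),.047,s)[:2];b=onz("wrist",(210+415/4,80+526/4),s["ee_pos"][2]-.0133,s)[:2]
R=Ro.from_quat(s["eef_rot"]).as_matrix();t=R[:2,0]/np.hypot(*R[:2,0])
print(R[:,2],a-t*.0172,b-t*.021)
E
```

```text
[ 0.00284357 -0.00272845 -0.99999223] [0.56767206 0.02551309] [0.56825176 0.02576783]
```

Request:
{"method": "send_rows", "body": {
  "commands": [
    [-0.04,0,-0.4,0.03,0.03,0,1],
    [0,0,-0.3,0,0,0,1],
    [0,0,0,0,0,0,1]
  ]
}}

```text
time: 6.27
ee_pos: [0.5705, 0.0265, 0.0682]
eef_rot: [0.998, -0.065, 0.003, -0.0]
ft_force: [0.9, 0.4, 3.4]
width: 0.0409
```

Request:
{"method": "send_rows", "body": {
  "commands": [
    [-0.09,-0.02,0,0,0.07,0,1],
    [0,0,-0.1,0,0,0,1],
    [0,0,-0.1,0,0,0,1],
    [0,0,0,0,0,0,1]
  ]
}}

```text
time: 6.6
ee_pos: [0.567, 0.0256, 0.0606]
eef_rot: [0.998, -0.065, -0.001, -0.0]
ft_force: [-0.2, -0.3, 0.0]
width: 0.0411
```

Request:
{"method": "send_rows", "body": {
  "commands": [
    [0,0,-0.1,0,0,0,1],
    [0,0,-0.1,0,0,0,1]
  ]
}}

```text
time: 6.77
ee_pos: [0.5684, 0.0256, 0.0586]
eef_rot: [0.998, -0.066, 0.0, 0.001]
ft_force: [-12.4, -2.7, 31.2]
width: 0.0414
```

Request:
{"method": "send_rows", "body": {
  "commands": [
    [0,0,0.06,0,0,0,-0.5],
    [0,0,0,0,0,0,-0.5],
    [0,0,0,0,0,0,-0.5],
    [0,0,0,0,0,0,-0.5],
    [0,0,0,0,0,0,-0.5],
    [0,0,0,0,0,0,-0.5]
  ]
}}

```text
time: 7.27
ee_pos: [0.5689, 0.0255, 0.0611]
eef_rot: [0.998, -0.066, 0.001, 0.001]
ft_force: [0.0, -0.4, 0.4]
width: 0.0643
```

Request:
{"method": "send_rows", "body": {
  "commands": [
    [0,0,0.5,0,0,0,-0.5],
    [0,0,0.9,0,0,0,-0.5],
    [0,0,0.9,0,0,0,-0.5],
    [0,-0.7,0.3,0,0,0.4,-0.5],
    [0,-0.95,0,0,0,0.4,-0.5],
    [0,-0.95,0,0,0,0.4,-0.5],
    [0,-0.95,0,0,0,0.4,-0.5],
    [0,-0.95,0,0,0,0.4,-0.7],
    [0,-0.95,0,0,0,0,-0.7],
    [0,-0.95,0,0,0,0,-0.7]
  ]
}}

```text
time: 8.1
ee_pos: [0.5664, -0.1647, 0.1414]
eef_rot: [0.999, 0.034, -0.001, -0.001]
ft_force: [-0.7, 0.1, 0.4]
width: 0.0727
```

Request:
{"method": "send_rows", "body": {
  "commands": [
    [-0.1,-0.9,0,0,0,0,-0.7],
    [0,-0.2,0,0,0,0,-0.7],
    [0,0,0,0,0,0,-0.7],
    [0,0,0,0,0,0,-0.7]
  ]
}}

```text
time: 8.43
ee_pos: [0.5611, -0.2078, 0.1398]
eef_rot: [1.0, 0.028, -0.002, 0.0]
ft_force: [0.0, 0.3, 0.8]
width: 0.0737
```

```bash
python3 shot.py w5
```

```text
[ 0.56105288 -0.20782216  0.1397735 ] [ 9.99596310e-01  2.83503557e-02 -1.82915204e-03  3.57360196e-04] [0.03945352 0.29873976 0.75030439] 8.4333
```

View pics/w5.png

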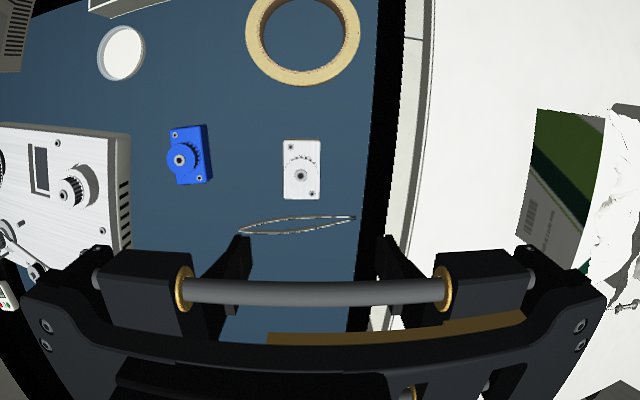

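```bash
cat > rect.py <<'E'
import sys,pickle
from h import *
n=sys.argv[1];x0,y0,x1,y1=map(int,sys.argv[2:6])
im=cv2.imread(f"pics/{n}.png");s=pickle.load(open(f"pics/{n}.pkl","rb"))
hsv=cv2.cvtColor(im,cv2.COLOR_BGR2HSV)
m=((hsv[y0:y1,x0:x1,1]<60)&(hsv[y0:y1,x0:x1,2]>150)).astype(np.uint8)
c=max(cv2.findContours(m,cv2.RETR_EXTERNAL,cv2.CHAIN_APPROX_NONE)[0],key=cv2.contourArea).reshape(-1,2)+[x0,y0]
W=np.array([onz("wrist",q,.022,s)[:2] for q in c],np.float32)*1000
print(cv2.minAreaRect(W),cv2.minAreaRect(c.astype(np.float32)))
mid=W.mean(0)
for sg in (-1,1):
    p=W-mid; k=(abs(p[:,0])<20)&(sg*p[:,1]>8)
    l=cv2.fitLine(W[k],cv2.DIST_HUBER,0,.01,.01).ravel();print(np.degrees(np.arctan(l[1]/l[0])), l[2:])
crop(f"pics/{n}.png",x0-20,y0-20,x1-x0+40,y1-y0+40,5,f"pics/{n}c.png")
E
python3 rect.py w5 270 125 335 210
```

```text
((581.5620727539062, -195.3547821044922), (56.40573501586914, 33.71248245239258), 2.493054151535034) ((301.5, 169.5), (59.0, 37.0), 90.0)
3.5187604 [ 583.55853 -211.63997]
3.6058574 [ 588.8517  -178.57751]
```

View pics/w5c.png

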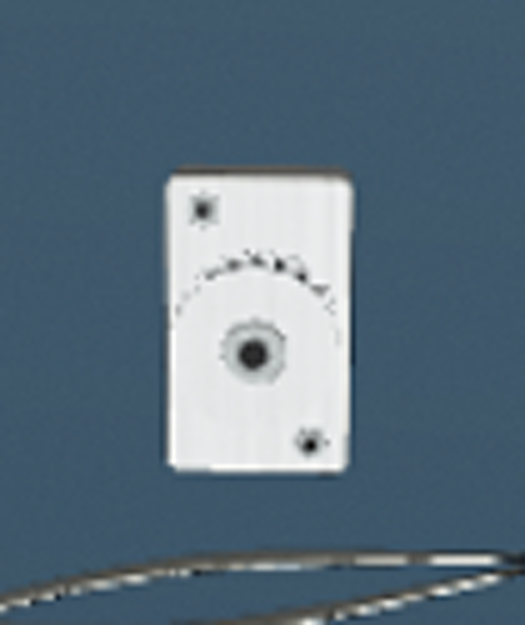

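Request:
{"method": "send_rows", "body": {
  "commands": [
    [0.6,0.4,0,0,0,0,-0.7],
    [0,0,-0.8,0,0,0,-0.7],
    [0,0,-0.9,0,0,0,-0.7],
    [0,0,-0.9,0,0,0,-0.7],
    [0,0,-0.3,0,0,0,-0.7],
    [0,0,0,0,0,0,-0.7],
    [0,0,0,0,0,0,-0.7]
  ]
}}

```text
time: 9.07
ee_pos: [0.583, -0.183, 0.0525]
eef_rot: [0.999, 0.035, 0.001, -0.001]
ft_force: [1.1, 0.4, -0.1]
width: 0.0741
```

Request:
{"method": "send_rows", "body": {
  "commands": [
    [-0.05,-0.4,0,0,0,0,-0.7],
    [0,0,0,0,0,0,-0.7],
    [0,0,0,0,0,0,-0.7]
  ]
}}

```text
time: 9.32
ee_pos: [0.5834, -0.1955, 0.0563]
eef_rot: [0.999, 0.036, 0.003, -0.0]
ft_force: [0.9, -0.3, 0.8]
width: 0.0739
```

Request:
{"method": "send_rows", "body": {
  "commands": [
    [-0.05,0,-0.8,0,0.05,0,-0.7],
    [0,0,-0.5,0,0,0,-0.7],
    [0,0,0,0,0,0,-0.7],
    [0,0,0,0,0,0,-0.7]
  ]
}}

```text
time: 9.65
ee_pos: [0.5844, -0.1982, 0.0206]
eef_rot: [0.999, 0.034, 0.004, 0.001]
ft_force: [0.6, -0.5, 0.4]
width: 0.0738
```

Request:
{"method": "send_rows", "body": {
  "commands": [
    [-0.08,0.1,-0.25,0.02,0.1,0,-0.7],
    [-0.02,0,-0.05,0,0,0,-0.7],
    [0,0,0,0,0,0,-0.7]
  ]
}}

```text
time: 9.9
ee_pos: [0.582, -0.1952, 0.0126]
eef_rot: [0.999, 0.034, -0.0, 0.0]
ft_force: [0.6, -1.0, 0.6]
width: 0.0739
```

Request:
{"method": "send_rows", "body": {
  "commands": [
    [0,0,0,0,0,0,1],
    [0,0,0,0,0,0,1],
    [0,0,0,0,0,0,1],
    [0,0,0,0,0,0,1],
    [0,0,0,0,0,0,1],
    [0,0,0,0,0,0,1],
    [0,0,0,0,0,0,1],
    [0,0,0,0,0,0,1],
    [0,0,0,0,0,0,1],
    [0,0,0,0,0,0,1]
  ]
}}

```text
time: 10.73
ee_pos: [0.583, -0.1952, 0.0143]
eef_rot: [0.999, 0.034, 0.001, 0.001]
ft_force: [-0.3, -0.3, -0.3]
width: 0.0336
```

Request:
{"method": "send_rows", "body": {
  "commands": [
    [0,0,0.5,0,0,0,1],
    [0,0,0.9,0,0,0,1],
    [0,0,0.9,0,0,0,1],
    [0,0,0.9,0,0,0,1],
    [0,0.4,0.9,0,0,-0.3,1],
    [0,0.9,0.8,0,0,-0.3,1],
    [-0.2,0.9,0,0,0,-0.3,1],
    [-0.2,0.9,0,0,0,-0.3,1],
    [-0.2,0.9,0,0,0,-0.3,1],
    [-0.2,0.9,0,0,0,-0.3,1]
  ]
}}

```text
time: 11.57
ee_pos: [0.5538, -0.0502, 0.1651]
eef_rot: [0.999, -0.053, -0.002, 0.0]
ft_force: [-0.6, 0.5, -1.4]
width: 0.0337
```

Request:
{"method": "send_rows", "body": {
  "commands": [
    [-0.2,0.9,0,0,0,-0.3,1],
    [-0.2,0.9,0,0,0,0,1],
    [-0.2,0.9,0,0,0,0,1],
    [0,0.9,0,0,0,0,1],
    [0,0.6,0,0,0,0,1],
    [0,0,0,0,0,0,1],
    [0,0,0,0,0,0,1]
  ]
}}

```text
time: 12.15
ee_pos: [0.5307, 0.0891, 0.1652]
eef_rot: [0.998, -0.063, -0.002, -0.0]
ft_force: [0.4, -1.0, -1.8]
width: 0.0337
```

```bash
python3 shot.py w6
```

```text
[0.53067705 0.08913821 0.16515886] [ 9.98002380e-01 -6.31450199e-02 -1.97934023e-03 -1.93537788e-04] [ 0.40936082 -1.009949   -1.75008633] 12.15
```

View pics/w6.png

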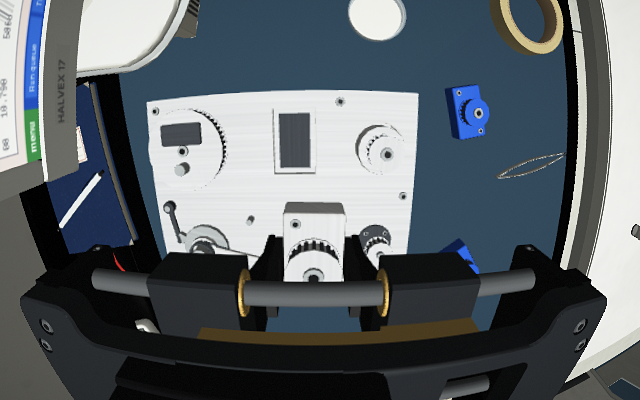

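```bash
cat > pk.py <<'E'
import sys,pickle
from h import *
n=sys.argv[1];x0,y0,x1,y1=map(int,sys.argv[2:6])
im=cv2.imread(f"pics/{n}.png");s=pickle.load(open(f"pics/{n}.pkl","rb"))
g=cv2.cvtColor(im,cv2.COLOR_BGR2GRAY)
m=(g[y0:y1,x0:x1]<110).astype(np.uint8)
c=max(cv2.findContours(m,cv2.RETR_EXTERNAL,cv2.CHAIN_APPROX_NONE)[0],key=cv2.contourArea).reshape(-1,2)+[x0,y0]
W=np.array([onz("wrist",q,.047,s)[:2] for q in c],np.float32)*1000
print(cv2.minAreaRect(W))
R=Ro.from_quat(s["eef_rot"]).as_matrix();print("tool yaw",np.degrees(np.arctan2(R[1,0],R[0,0])),R[:2,2])
mid=W.mean(0);a=np.radians(-6.3);u=np.array([np.cos(a),np.sin(a)]);v=np.array([-u[1],u[0]])
for sg in (-1,1):
    p=W-mid; k=(abs(p@u)<20)&(sg*(p@v)>8)
    l=cv2.fitLine(W[k],cv2.DIST_HUBER,0,.01,.01).ravel();print(np.degrees(np.arctan(l[1]/l[0])))
E
python3 pk.py w6 275 108 315 170
python3 -c "
from h import *
crop('pics/w6.png',240,95,200,150,4,'pics/w6c.png');crop('pics/w6.png',260,190,110,100,6,'pics/w6d.png')"
```

```text
((581.3816528320312, 100.14991760253906), (27.09054946899414, 49.55763244628906), 83.1982650756836)
tool yaw -7.240702341420895 [-0.00392633  0.00063627]
-5.6690326
-6.721689
```

View pics/w6c.png

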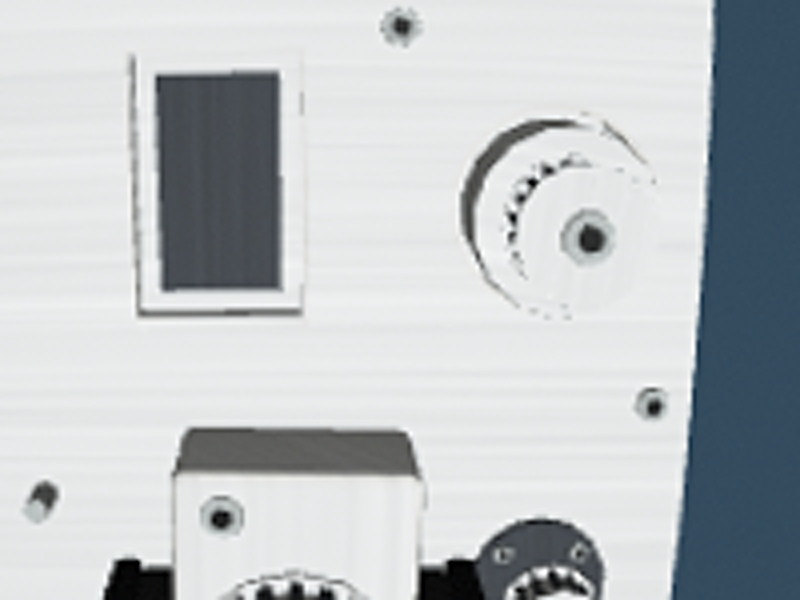

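View pics/w6d.png

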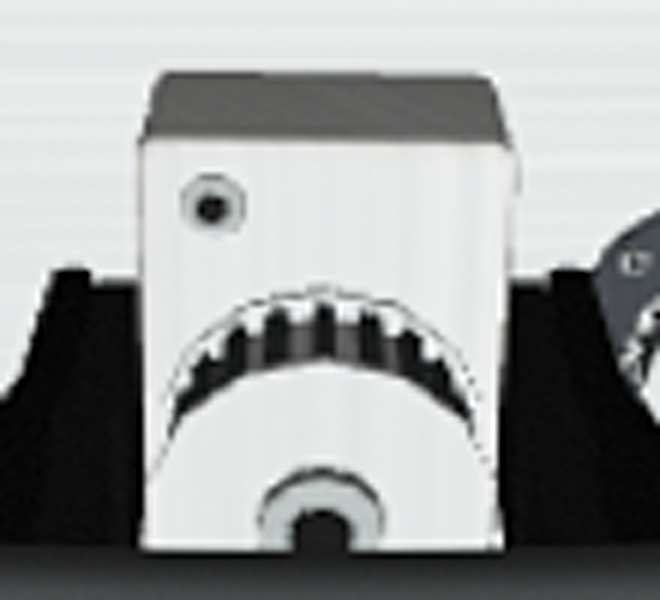

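```bash
python3 - <<'E'
from h import *
import pickle
s=pickle.load(open("pics/w6.pkl","rb"));R=Ro.from_quat(s["eef_rot"]).as_matrix()
for uv,dz in(((314.2,213),.0077),((314.2,202.3),-.0143)):
    p=onz("wrist",uv,s["ee_pos"][2]+dz,s);print((R.T@(p-s["ee_pos"]))*1000)
E
```

```text
[26.35254425  0.17429337 -7.80484252]
[24.95671005  0.27448393 14.20086664]
```

Request:
{"method": "send_rows", "body": {
  "commands": [
    [0.6,0.12,0,0,-0.05,0.18,1],
    [0.6,0.12,0,0,0,0,1],
    [0.55,0.12,-0.5,0,0,0,1],
    [0,0,-0.8,0,0,0,1],
    [0,0,-0.8,0,0,0,1],
    [0,0,-0.2,0,0,0,1],
    [0,0,0,0,0,0,1],
    [0,0,0,0,0,0,1]
  ]
}}

```text
time: 12.87
ee_pos: [0.5873, 0.0887, 0.0938]
eef_rot: [0.998, -0.062, 0.001, 0.002]
ft_force: [0.1, -0.5, -1.2]
width: 0.0335
```

Request:
{"method": "send_rows", "body": {
  "commands": [
    [-0.15,0.38,0,0.05,0.02,0.2,1],
    [0,0,0,0,0,0,1],
    [0,0,0,0,0,0,1]
  ]
}}

```text
time: 13.12
ee_pos: [0.5836, 0.1002, 0.097]
eef_rot: [0.999, -0.053, 0.001, -0.0]
ft_force: [-0.2, -0.6, -1.5]
width: 0.0335
```

```bash
python3 shot.py w7; python3 -c "
from h import *
crop('pics/w7.png',240,110,150,110,5,'pics/w7c.png')"
```

```text
[0.58359065 0.10017483 0.09699575] [ 9.98602768e-01 -5.28300447e-02  1.20103981e-03 -2.37562493e-04] [-0.21793216 -0.63368904 -1.48232476] 13.1167
```

View pics/w7c.png

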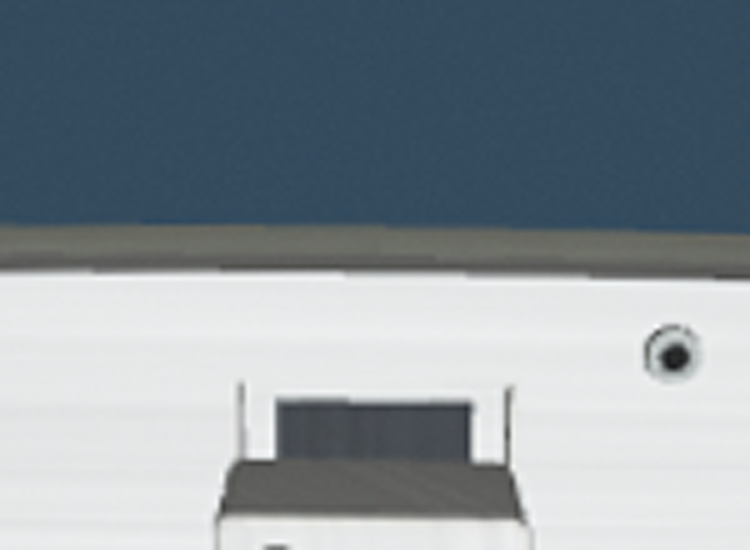

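```bash
python3 - <<'E'
from h import *
import pickle
s=pickle.load(open("pics/w7.pkl","rb"));R=Ro.from_quat(s["eef_rot"]).as_matrix()
t=np.array([np.cos(np.radians(-6.2)),np.sin(np.radians(-6.2))])
a=onz("wrist",(240+373.5/5,110+401/5),.047,s)[:2]-t*.0247
b=onz("wrist",(240+372/5,110+461/5),s["ee_pos"][2]-.0143,s)[:2]-t*.028
c=onz("wrist",(240+372/5,110+519/5),s["ee_pos"][2]+.0077,s)[:2]-t*.028
print(a,b,c)
E
```

```text
[0.58096986 0.09976309] [0.58058366 0.10019303] [0.58140559 0.10020589]
```

Request:
{"method": "send_rows", "body": {
  "commands": [
    [0,0,-0.5,0,0.03,0,1],
    [0,0,-0.3,0,0,0,1],
    [0,0,0,0,0,0,1]
  ]
}}

```text
time: 13.42
ee_pos: [0.5845, 0.1013, 0.0729]
eef_rot: [0.999, -0.052, 0.002, -0.001]
ft_force: [-0.9, -0.5, -1.4]
width: 0.0334
```

Request:
{"method": "send_rows", "body": {
  "commands": [
    [-0.03,-0.05,-0.1,0,0.05,0,1],
    [0,0,-0.1,0,0,0,1],
    [0,0,0,0,0,0,1]
  ]
}}

```text
time: 13.67
ee_pos: [0.5828, 0.0994, 0.0648]
eef_rot: [0.999, -0.052, -0.002, -0.0]
ft_force: [0.2, -0.3, -1.9]
width: 0.0338
```

Request:
{"method": "send_rows", "body": {
  "commands": [
    [0,0,-0.12,0,0,0,1],
    [0,0,-0.08,0,0,0,1],
    [0,0,0,0,0,0,1]
  ]
}}

```text
time: 13.92
ee_pos: [0.5837, 0.0994, 0.0611]
eef_rot: [0.999, -0.053, -0.001, -0.0]
ft_force: [0.3, -0.1, -1.6]
width: 0.0337
```

Request:
{"method": "send_rows", "body": {
  "commands": [
    [0,0,-0.1,0,0,0,1],
    [0,0,-0.05,0,0,0,1]
  ]
}}

```text
time: 14.08
ee_pos: [0.5849, 0.0995, 0.0598]
eef_rot: [0.999, -0.053, 0.0, 0.0]
ft_force: [-9.6, -2.4, 16.7]
width: 0.0336
```

Bottomed (17 N at the expected depth). Release and rise straight up.

Request:
{"method": "send_rows", "body": {
  "commands": [
    [0,0,0.03,0,0,0,-0.4],
    [0,0,0,0,0,0,-0.4],
    [0,0,0,0,0,0,-0.4],
    [0,0,0,0,0,0,-0.4],
    [0,0,0,0,0,0,-0.4],
    [0,0,0.4,0,0,0,-0.4],
    [0,0,0.9,0,0,0,-0.4],
    [0,0,0.9,0,0,0,-0.4]
  ]
}}

```text
time: 14.75
ee_pos: [0.5817, 0.0988, 0.124]
eef_rot: [0.999, -0.053, -0.004, 0.001]
ft_force: [-0.8, -0.8, 0.7]
width: 0.0604
```

Request:
{"method": "send_rows", "body": {
  "commands": [
    [-0.9,0,0.9,0,0,0,1],
    [-0.9,0,0.6,0,0,0,1],
    [-0.9,0,0,0,0,0,1],
    [-0.9,0,0,0,0,0,1],
    [0,0,0,0,0,0,1],
    [0,0,0,0,0,0,1]
  ]
}}

```text
time: 15.25
ee_pos: [0.4728, 0.1006, 0.181]
eef_rot: [0.999, -0.053, 0.002, -0.0]
ft_force: [-0.0, -0.4, 0.4]
width: 0.0286
```

```bash
python3 shot.py w8;
```

```text
[0.47283692 0.10059609 0.1809776 ] [ 9.98616880e-01 -5.25322344e-02  2.16201142e-03 -1.32456500e-04] [-0.00969907 -0.41396906  0.36087626] 15.25
```

View pics/w8.png

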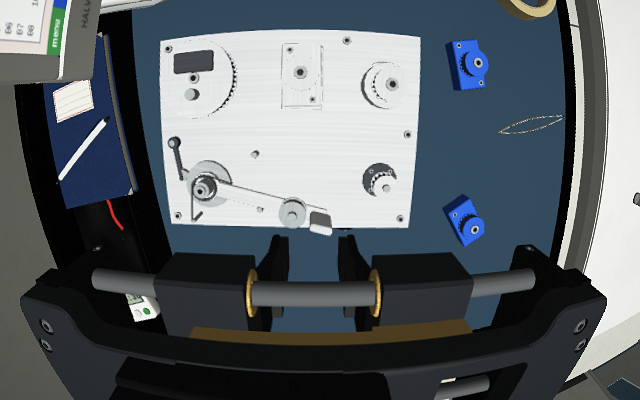

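```bash
python3 - <<'E'
from h import *
crop('pics/w8.png',155,125,200,120,4,'pics/w8c.png')
crop('pics/w8.png',260,25,160,120,5,'pics/w8d.png')
E
```

```text
(no output)
```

View pics/w8c.png

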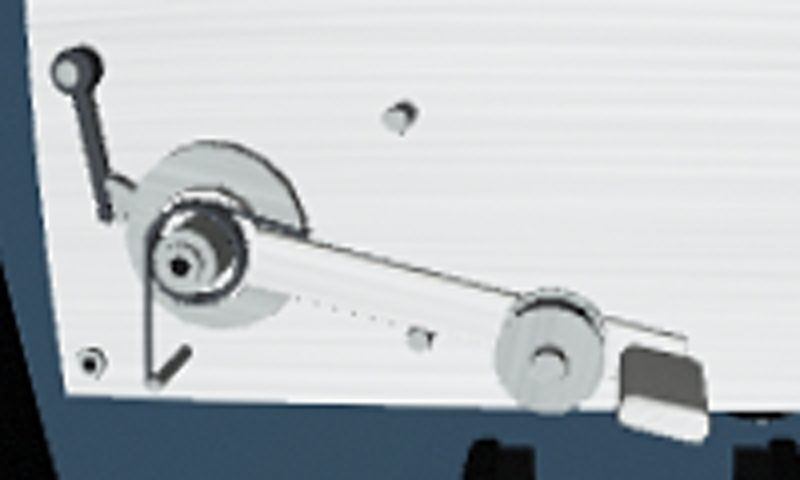

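View pics/w8d.png

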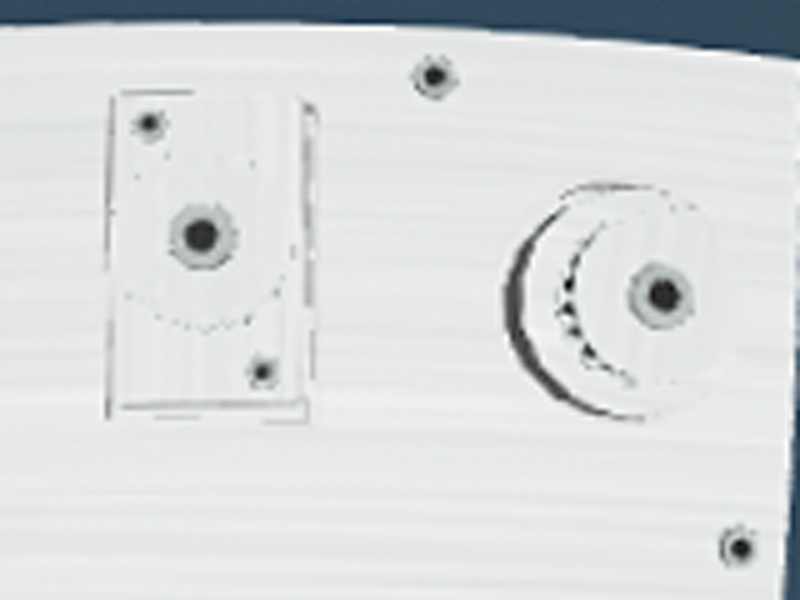

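```bash
python3 - <<'E'
from h import *
import pickle
s=pickle.load(open("pics/w8.pkl","rb"))
f=lambda a,z:onz("wrist",(155+a[0]/4,125+a[1]/4),z,s)
for a in((664,417),(620,397),(708,418),(620,418),(708,441)): print(f(a,.104))
print("edge",f((300,235),.07),f((685,337),.07))
print("pin?",f((420,335),.07))
for z in(.056,.07,.09,.1):print("pivot",z,f((180,263),z))
print([r.calibration("wrist")["mount"][:3,3]])
E
```

```text
[0.45259641 0.09643071 0.104     ]
[0.458099   0.10512971 0.104     ]
[0.45136442 0.08724142 0.104     ]
[0.45334641 0.10564862 0.104     ]
[0.44605663 0.0876801  0.104     ]
edge [0.49208345 0.17705873 0.07      ] [0.45770079 0.09015129 0.07      ]
pin? [0.4646812  0.15230489 0.07      ]
pivot 0.056 [0.48529441 0.21459269 0.056     ]
pivot 0.07 [0.48873646 0.20863711 0.07      ]
pivot 0.09 [0.49365367 0.20012914 0.09      ]
pivot 0.1 [0.49611227 0.19587515 0.1       ]
[array([ 0.08421482, -0.00059598, -0.16202874])]
```

Request:
{"method": "send_rows", "body": {
  "commands": [
    [-0.43,0.02,0,0,0,-0.7,1],
    [-0.43,0.02,0,0,0,-0.7,1],
    [-0.43,0.02,0,0,0,-0.7,1],
    [-0.43,0.02,0,0,0,-0.7,1],
    [0,0,0,0,0,0,1],
    [0,0,0,0,0,0,1],
    [0,0,0,0,0,0,1],
    [0,0,0,0,0,0,1]
  ]
}}

```text
time: 15.97
ee_pos: [0.4253, 0.1043, 0.1825]
eef_rot: [0.984, -0.177, 0.002, -0.002]
ft_force: [0.2, -0.9, 0.1]
width: 0.0006
```

```bash
python3 shot.py w9;
```

```text
[0.42526401 0.10428008 0.18252561] [ 0.9842463  -0.1767758   0.00214728 -0.00222008] [ 0.18034973 -0.87666314  0.0954806 ] 15.9667
```

View pics/w9.png

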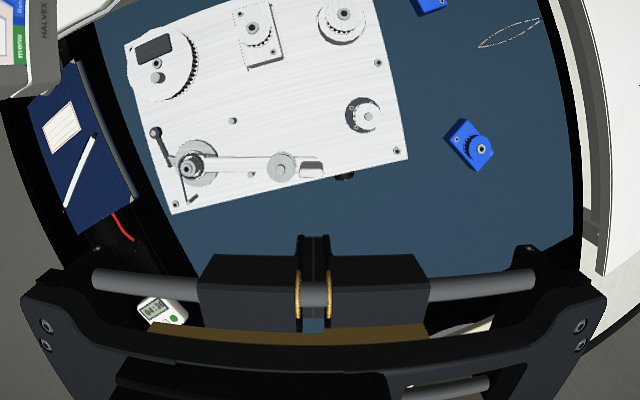

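```bash
python3 - <<'E'
from h import *
crop('pics/w9.png',230,130,150,110,5,'pics/w9c.png')
E
```

```text
(no output)
```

View pics/w9c.png

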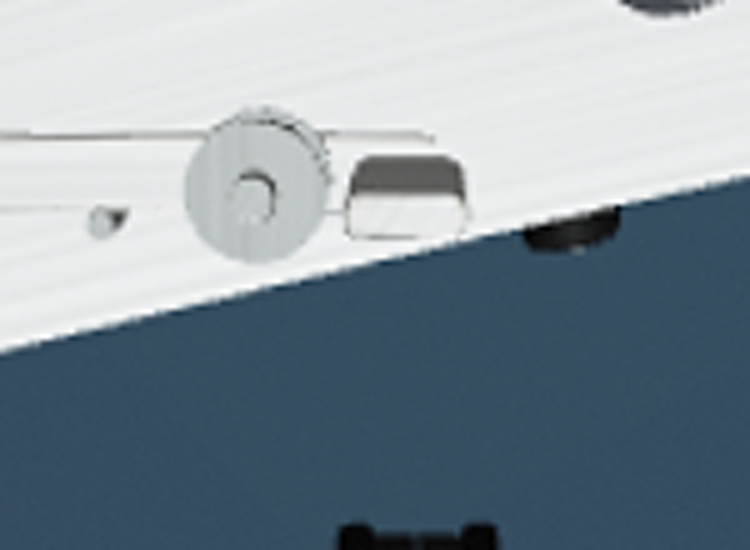

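```bash
python3 - <<'E'
from h import *
import pickle
s=pickle.load(open("pics/w9.pkl","rb"))
p=onz("wrist",(230+406.5/5,130+216.5/5),.104,s);R=Ro.from_quat(s["eef_rot"]).as_matrix()
print(p,R.T@(p-s["ee_pos"]),np.degrees(np.arctan2(R[1,0],R[0,0])))
# black finger front top: pixel
print(onz("wrist",(230+417/5,130+523/5),s["ee_pos"][2],s))
print(R.T@(onz("wrist",(230+417/5,130+523/5),s["ee_pos"][2],s)-s["ee_pos"]))
P=np.array([.4923,.2000])
for th in(0,.2,.38,.5,.55):
    y=np.radians(-21)+th;ex=np.array([np.cos(y),np.sin(y)]);ey=np.array([-ex[1],ex[0]])
    print(th,np.degrees(y),P-.113*ey-(.004+.0095)*ex)
E
```

```text
[0.4520853 0.0963872 0.104    ] [ 0.0276211  -0.00153077  0.07863003] -20.364634004215084
[0.43472053 0.1007998  0.18252561]
[ 1.00765111e-02 -2.78745588e-05  3.48268372e-05]
0 -21.0 [0.43920109 0.09934338]
0.2 -9.540844097383536 [0.46025691 0.09080068]
0.38 0.772396214971282 [0.48032452 0.08682828]
0.5 7.6478897565411605 [0.49395867 0.08620853]
0.55 10.51267873219528 [0.4996438  0.08643364]
```

Request:
{"method": "send_rows", "body": {
  "commands": [
    [-0.05,0,-0.8,0,0,0,1],
    [-0.05,0,-0.9,0,0,0,1],
    [-0.05,0,-0.9,0,0,0,1],
    [-0.05,0,-0.5,0,0,0,1],
    [0,0,0,0,0,0,1],
    [0,0,0,0,0,0,1]
  ]
}}

```text
time: 16.52
ee_pos: [0.4226, 0.1051, 0.0871]
eef_rot: [0.985, -0.175, 0.003, -0.004]
ft_force: [0.2, 0.5, 1.1]
width: 0.0005
```

Request:
{"method": "send_rows", "body": {
  "commands": [
    [0.25,-0.1,-0.1,0,0,0,1],
    [0.25,-0.1,-0.1,0,0,0,1],
    [0.1,0,0,0,0,0,1]
  ]
}}

```text
time: 16.77
ee_pos: [0.4427, 0.0984, 0.0826]
eef_rot: [0.985, -0.174, 0.003, -0.004]
ft_force: [-7.3, -0.7, -1.3]
width: 0.0004
```

Request:
{"method": "send_rows", "body": {
  "commands": [
    [0.25,-0.1,0,0,0,0.65,1],
    [0.25,-0.1,0,0,0,0.65,1],
    [0.25,-0.08,0,0,0,0.65,1],
    [0.25,-0.06,0,0,0,0.6,1]
  ]
}}

```text
time: 17.1
ee_pos: [0.4706, 0.0892, 0.0826]
eef_rot: [0.998, -0.06, -0.002, -0.004]
ft_force: [-8.7, 2.8, 2.3]
width: 0.0003
```

Request:
{"method": "send_rows", "body": {
  "commands": [
    [0.25,-0.04,0,0,0,0.6,1],
    [0.25,-0.03,0,0,0,0.6,1],
    [0.25,0,0,0,0,0.6,1],
    [0.1,0,0,0,0,0.2,1]
  ]
}}

```text
time: 17.43
ee_pos: [0.4939, 0.0869, 0.0826]
eef_rot: [0.999, 0.034, -0.009, -0.003]
ft_force: [-10.5, 0.3, 5.1]
width: 0.0002
```

Request:
{"method": "send_rows", "body": {
  "commands": [
    [0,0,0,0,0,0,1],
    [0.05,0,0,0,0,0.2,1],
    [0,0,0,0,0,0,1]
  ]
}}

```text
time: 17.68
ee_pos: [0.493, 0.0866, 0.0827]
eef_rot: [0.999, 0.044, -0.014, -0.003]
ft_force: [-9.8, -0.7, 4.6]
width: 0.0002
```

```bash
python3 shot.py w10; python3 - <<'E'
from h import *
t=r.camera("top");sc=r.camera("scene")
cv2.imwrite("pics/top10.png",t);cv2.imwrite("pics/scene10.png",sc)
crop("pics/top10.png",255,130,190,140,4,"pics/top10c.png")
crop("pics/scene10.png",270,150,210,190,3,"pics/scene10c.png")
print(r.read_state()["ft_force"],r.read_state()["ee_pos"])
E
```

```text
[0.49299109 0.08661927 0.08274858] [ 0.99894656  0.04355527 -0.01421703 -0.00256672] [-9.79031305 -0.72110839  4.61450777] 17.6833
[-10.18664222   0.27752183   3.85454261] [0.49278283 0.08660203 0.08273604]
```

View pics/w10.png

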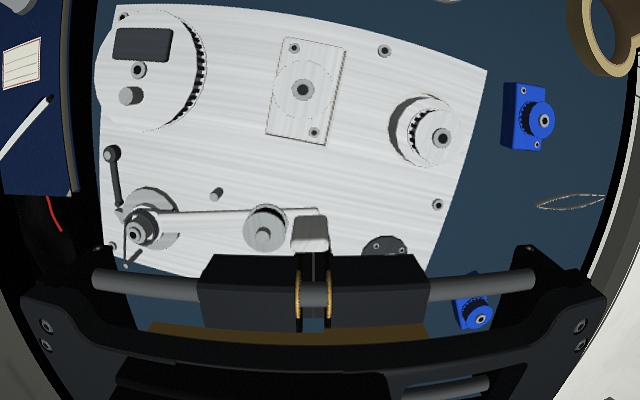

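View pics/scene10c.png

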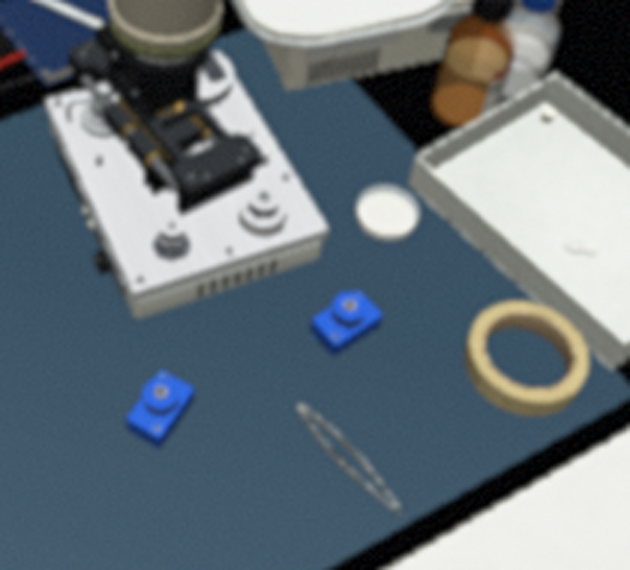

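View pics/top10c.png

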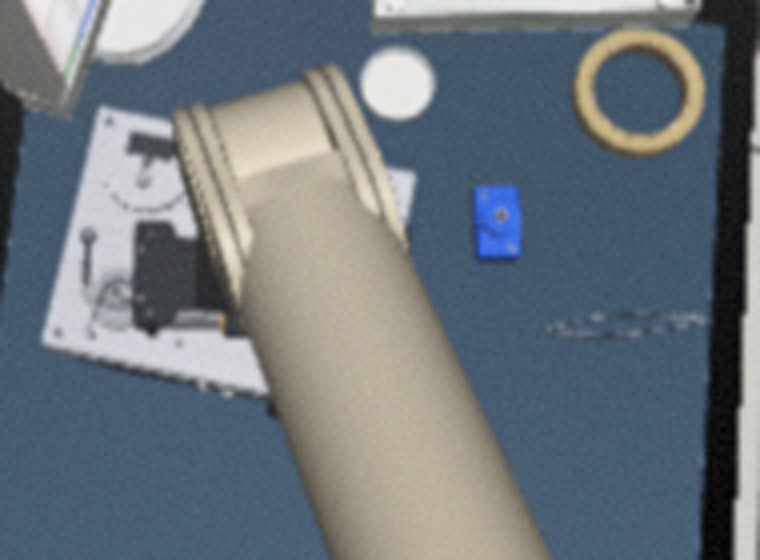

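```bash
python3 - <<'E'
from h import *
crop('pics/w10.png',220,180,150,100,5,'pics/w10c.png')
E
```

```text
(no output)
```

View pics/w10c.png

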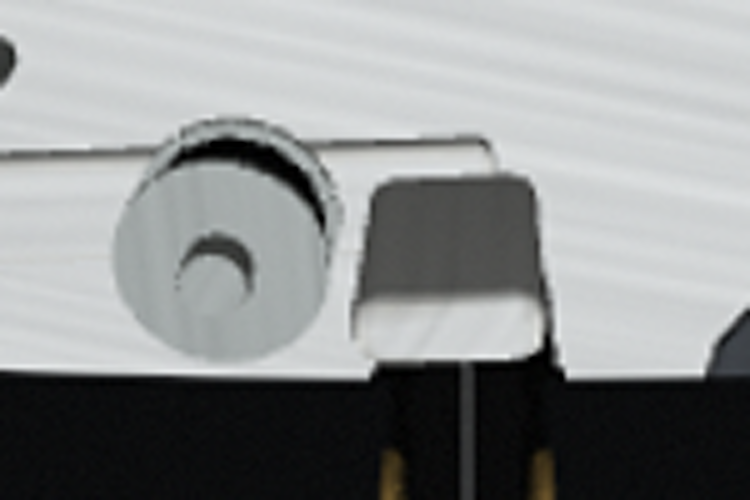

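```bash
python3 - <<'E'
from h import *
import pickle
s=pickle.load(open("pics/w10.pkl","rb"))
f=lambda a,z:onz("wrist",(220+a[0]/5,180+a[1]/5),z,s)[:2]
def ang(a,b): d=b-a;return np.degrees(np.arctan2(d[0],-d[1]))
print("tab",f((450,328),.104))
print("tab edge yaw",ang(f((370,298),.104),f((545,303),.104)))
print("bar edge yaw",ang(f((5,155),.07),f((480,139),.07)))
d=f((450,328),.104)-np.array([.4923,.2]);print(np.hypot(*d),np.degrees(np.arctan2(d[0],-d[1])))
E
```

```text
tab [0.50741343 0.08990478]
tab edge yaw 3.330931419576504
bar edge yaw 7.353885310235519
0.11112773065171196 7.816481909457402
```

```bash
python3 - <<'E'
from h import *
import pickle
for n in("w8","w10"):
    s=pickle.load(open(f"pics/{n}.pkl","rb"))
    for P in((.5812,.1000),(.5677,.0258)):
        print(n,P,[proj("wrist",np.array([*P,z]),s).round(1) for z in(.0885,.0975)])
E
```

```text
w8 (0.5812, 0.1) [array([300.4,  73.9]), array([299.9,  72.8])]
w8 (0.5677, 0.0258) [array([392.1,  83.1]), array([394.8,  82.5])]
w10 (0.5812, 0.1) [array([302.6,  92.8]), array([301.8,  92.8])]
w10 (0.5677, 0.0258) [array([441.6, 136.5]), array([448.4, 139.2])]
```

```bash
python3 - <<'E'
from bench import r
print(r.read_state()["ft_force"]);print(r.close_job())
E
```

```text
[-10.18664222   0.27752183   3.85454261]
the job is handed in; nothing more can be done
None
```

Both silver idler blocks are in the pockets of their shape and released. The job was handed in at about 18 s with the closed fingers still holding the tensioner past its click.

- **Round block:** it bottomed at the expected depth with a 31 N press, and its pulley hole in the last wrist picture matches a fully seated block.
- **Rectangular block:** it bottomed at the expected depth with 17 N, and its outline sits evenly inside the pocket. The pulley-hole check could not confirm its height from that view, so this rests on depth, force and outline.
- **Tensioner:** the arm measured about 0.50 rad (click at 0.38, rear pin at 0.62), with the fingers pushing at about 10 N and steady. One rougher edge measurement gave about 4° less. That is still about 0.43 rad, beyond the click.
- **Bystanders:** the forceps, dish, tape roll and both blue look-alikes lie where they were in the last pictures. I did not go near the timer, but it is not in the last cropped views I checked.

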